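# Wedge a truck baseplate tight in its jig

### The job

The blue skateboard baseplate lies loose in the aluminium jig. Pick up the tapered wooden wedge, lay it flat in the slot beside the baseplate with its thin end first, and tap it along the slot until it locks the baseplate tight; stop when it takes a push of about 15 N, since driving it much harder bruises the plate. Leave the wedge locked there on its own and do not disturb the other things on the counter.

Things in the scene. Friction and masses are not known exactly. Their poses are not given: they have to be found in the camera images.
- wedge_mid (a point): Centre of the loose tapered wooden wedge: 120 mm long, 30 mm high, about 45 g, lying flat on the counter; half-way up. x runs along it to the thin end, z up. One side is flat (y = -7.75 mm), the other slants 1 in 8 (y = 7.75 mm - x/8): 8 mm thick at the thin end, 15.5 mm at the middle, 23 mm at the blunt end.
- wedge_tip (a point): The wedge's thin end: middle of its lower edge, 60 mm ahead of the middle along the wedge's x axis, 3.75 mm to -y of it, 15 mm below it.
- jig: Aluminium jig fixed to the counter. Origin on the counter under the middle of the baseplate's seat; x is along the slot, the way the wedge is driven; y from the baseplate to the slot; z up. Its floor (top at z = 8 mm) spans x = -125 to 58 mm, y = -50 to 62 mm, and is bare behind x = -45 mm. The bars on it are 14 mm high (tops at z = 22 mm).
- slot_mouth (a point): Middle of the slot's open end at the jig's floor: x = -45, y = 38, z = 8 mm in the jig's frame. The wedge lies on the floor, x parallel to the jig's, flat side to the baseplate. Driven in, it slides easily, moves the baseplate over and locks with its thin end between jig x = 0 and 42 mm; then the push climbs by some 15 N within 1 mm. It stays by friction when let go.
- slant_bar (a point): Point on the top edge of the slot's far side, at x = 0, y = 38.5, z = 22 mm in the jig's frame: a fixed steel bar from x = -45 to 44 mm, 14 mm thick, its face slanted 1 in 8 to match the wedge (face at y = 38.5 mm - x/8).
- set_bar (a point): Nominal top edge of the adjustable bar on the baseplate's other side, at x = 0, y = -28, z = 22 mm in the jig's frame (this point is fixed to the jig). The bar, 90 mm long and parallel to x, is set up to 2 mm either way from there; the setting differs each time, holds firm and is not measured.
- end_stop (a point): Middle of the top of the fixed steel end stop, at x = 48, y = 2, z = 22 mm in the jig's frame; 10 mm thick, from y = -20 to 24 mm. It keeps the baseplate from sliding on along x; the slot runs free past it.
- baseplate: Blue truck baseplate, 84 mm (x) by 56 mm (y), 14 mm thick, with a boss and kingpin stub up to 32 mm high, 220 g, loose on the jig's floor; origin at the centre of its underside, x along the slot. At the start it stands 3 to 4 mm to the slot side of the jig's y = 0. More than 40 N on it from the wedge bruises it.
- strip_mid (a point): Bystander: centre of the straight wooden packing strip, 120 x 16 x 24 mm high, loose, x along it.
- wheel: Bystander: white cruiser wheel lying flat, 60 mm across, 42 mm high, origin under its centre.
- cup: Bystander: squat brass bolt-holder cup, 68 mm across, 45 mm high, origin under its centre.
- tool: Bystander: steel mini tool, 88 mm long, 30 mm wide, 13 mm high, origin under its centre.
- hanger: Bystander: aluminium truck hanger, 178 mm long with its axle, 24 mm high, origin under its centre.
- riser: Bystander: black rubber ring, 52 mm across, 12 mm high, origin under its centre.
There are look-alikes about, which are no part of the job. What is meant by the baseplate is not green, orange or pink, and is the larger of those in its own colour.

How it is judged:
By the outcome, as a careful person would: the job done as asked, in the order asked, and still so for the second after the job is handed in, with the robot touching nothing.
It also fails if it takes over 61 s, if anything falls off the work surface, if the arm or the gripper's body presses on something with over 40 N, if the wrist force passes 120 N, or if a joint passes its speed limit or range.

### The arm

A 7-joint arm with a two-finger parallel gripper is mounted at the origin on the work surface. World frame = base frame: x ahead of the robot, y to its left, z up, the work surface at z = 0. Lengths are in mm, angles in rad, forces in N, time in s.
With the tool pointing down it reaches from about 400 to 875 mm from the base axis. Payload 19.3 kg.
Tool frame: the origin (TCP) lies at the very end of the fingers, on their centre line; the grasp point (between the pads) lies 19 mm behind it (grip_point_offset is the z of the grasp point in the tool frame, in mm); z points along the fingers, x is the direction in which the jaws open and shut, and the axes are right-handed (so a half turn about z gives the same grasp; the last joint's range is limited). The gripper opens to 85 mm and grips with 20 to 120 N. Pads are 22 mm wide; open, the fingers measure 114 mm over their backs; the gripper's body (76 mm by 85 mm) begins 54 mm behind the grasp point. The pads swing forward as they close: fully open they stand 13 mm farther back than shut.
Start: joints at [-1.333, 0.521, -0.036, 1.599, 0.021, 1.021, -0.113], TCP at [189.37, 595.611, 211.191] pointing down, gripper open.
Joint ranges: [-2.91, 2.91], [-0.3, 2.13], [-1.5, 1.42], [0.17, 2.43], [-1.26, 4.41], [0.16, 1.93], [-2.52, 2.52]. Speed limits (rad/s): [1.89, 1.89, 2.39, 2.39, 3.01, 3.01, 3.01].

### API

Orientations are given as a 3x3 rotation matrix whose columns are the frame's x, y, z axes.
In Python, from workcell import movep, movel, goto_joints, open_gripper, clamp, wait, inverse_kinematics, read_state, camera, PlanningError, finish_job, grip_point_offset gives the robot as it stands. Calls block until the motion is done:
- movep(position, orientation): joint-space move of the TCP to a pose.
- movel(position, frame=None, max_speed=150, guard=None): straight line of the TCP; frame=None keeps the orientation; max_speed is the mean speed in mm/s. With guard (N) it stops when the force on the tool has changed by that much, and returns True; else False.
- goto_joints(angles): joint-space move.
- open_gripper() and clamp(): open the fingers fully, or close them until they stop; the grip force is fixed at half the most.
- wait(seconds).
- inverse_kinematics(position, orientation): joint angles nearest the present ones, or None.
- read_state(): the state.
- camera(name): name is "scene" or "top" or "wrist"; returns a dict with "image" (480x640x3 uint8, blue, green, red), "range_z" (480x640 float32, mm along the optical axis (not along the pixel's ray), 0 where there is no reading), "fx", "fy", "cx", "cy" (pixels), "dist_coeffs" ([k1, k2, p1, p2, k3] as OpenCV has them; the pictures are not rectified), "cam_to_world" (4x4, takes a point from camera to world coordinates). Camera axes: x right, y up, looking along -z (the intrinsics and any distortion apply to the point x, -y, -z); pixel columns grow to the right and rows downward; lengths in mm; the calibration is good to about 2 mm. A picture is of the moment at which its call begins.
A pose or a line that the arm cannot do raises PlanningError and nothing moves.
- finish_job(): hands the job in, once; it reports no verdict.
The state is a dict: "time": time; "qpos": joint angles; "qvel": joint speeds; "joint_efforts": joint torques, N m; "eef_pos": TCP position; "tool_rot": TCP orientation; "ft_force": force on the tool from outside, world axes, zero at the start; "torque": the same for the moment, N m; "finger_gap": finger opening in mm.
Only numpy, scipy, OpenCV 4.12 (cv2) and the standard library are available. Lean on these libraries where they do the work, as an engineer would, in place of code of your own. Each camera call takes 0.05 s, during which the arm holds its last target.

## Working session

There is one attempt and no reset: what is moved stays moved. The work goes in short steps, each a Python script; the robot and the scene stay as the last script left them, time stands still between calls to the robot, and variables do not carry over. Pictures are saved under pics/ and viewed, and the job is handed in when it is done.

```bash
mkdir -p pics; ls; python3 - <<'E'
from workcell import *
import cv2,numpy as np
for n in ["scene","top","wrist"]:
    c=camera(n); cv2.imwrite(f"pics/{n}0.png",c["image"]); np.savez(f"{n}0.npz",**{k:np.array(v) for k,v in c.items()})
    print(n,c["fx"],c["fy"],c["cx"],c["cy"],c["dist_coeffs"],np.round(c["cam_to_world"],3).tolist())
s=read_state();print({k:np.round(v,3).tolist() for k,v in s.items()},grip_point_offset)
E
```

```text
pics
scene 464.20572564021427 464.20572564021427 328.3238663572888 232.96470797526248 [-0.09356773  0.          0.          0.          0.        ] [[-0.555, -0.657, 0.51, 1013.453], [0.832, -0.435, 0.345, 321.367], [-0.005, 0.616, 0.788, 741.481], [0.0, 0.0, 0.0, 1.0]]
top 441.55162127208985 441.55162127208985 321.21690553382933 238.58703574981547 [-0.10320591  0.          0.          0.          0.        ] [[-0.003, 0.991, -0.134, 432.364], [-0.999, -0.008, -0.04, -4.703], [-0.041, 0.134, 0.99, 889.345], [0.0, 0.0, 0.0, 1.0]]
wrist 343.30867767939026 343.30867767939026 325.5169630015598 233.61630354221197 [-0.05191755  0.          0.          0.          0.        ] [[0.303, -0.911, -0.281, 119.356], [0.953, 0.289, 0.091, 617.888], [-0.001, -0.295, 0.956, 372.365], [0.0, 0.0, 0.0, 1.0]]
{'time': 0.15, 'qpos': [-1.333, 0.522, -0.036, 1.6, 0.021, 1.021, -0.113], 'qvel': [0.001, -0.004, 0.001, -0.001, -0.001, -0.0, 0.0], 'joint_efforts': [0.002, -92.739, 1.981, -37.006, 0.018, 0.006, -0.0], 'eef_pos': [189.307, 595.376, 210.784], 'tool_rot': [[0.303, 0.953, -0.0], [0.953, -0.303, -0.001], [-0.001, 0.0, -1.0]], 'ft_force': [0.308, -0.056, 0.24], 'torque': [0.02, 0.041, -0.039], 'finger_gap': 85.739} -18.700000000000003
```

View pics/top0.png

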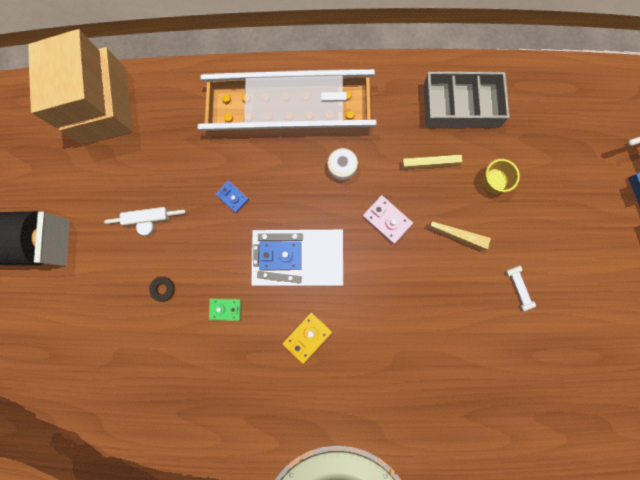

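View pics/scene0.png

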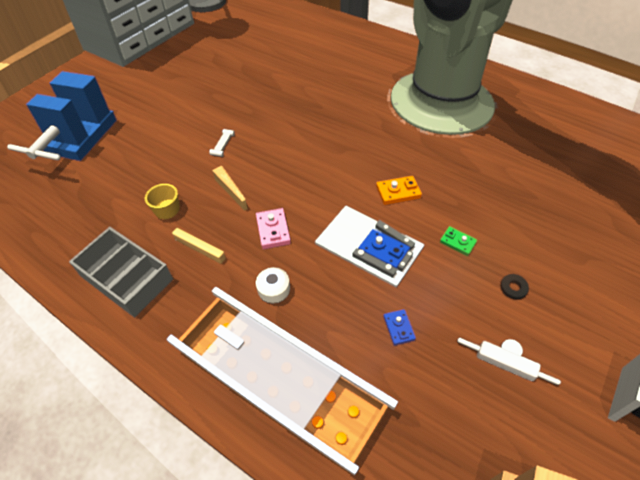

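```bash
cat > h.py <<'E'
import numpy as np,cv2
def cloud(c):
    H,W=c["range_z"].shape
    u,v=np.meshgrid(np.arange(W),np.arange(H))
    K=np.array([[c["fx"],0,c["cx"]],[0,c["fy"],c["cy"]],[0,0,1]],float)
    p=cv2.undistortPoints(np.stack([u,v],-1).reshape(-1,1,2).astype(np.float64),K,np.array(c["dist_coeffs"],float)).reshape(H,W,2)
    z=c["range_z"].astype(float)
    P=np.stack([p[...,0]*z,-p[...,1]*z,-z],-1)
    T=np.array(c["cam_to_world"]); 
    X=P@T[:3,:3].T+T[:3,3]; X[z<=0]=np.nan
    return X
def ray(c,uv,zp):
    K=np.array([[c["fx"],0,c["cx"]],[0,c["fy"],c["cy"]],[0,0,1]],float)
    p=cv2.undistortPoints(np.array(uv,float).reshape(-1,1,2),K,np.array(c["dist_coeffs"],float)).reshape(-1,2)
    T=np.array(c["cam_to_world"]); d=np.c_[p[:,0],-p[:,1],-np.ones(len(p))]@T[:3,:3].T
    return T[:3,3]+d*((zp-T[2,3])/d[:,2])[:,None]
E
python3 - <<'E'
from h import *
c=np.load("top0.npz");X=cloud(c)
z=X[...,2]
m=c["image"]
print("table",np.nanmedian(z[300:400,100:600]), z[255,330], z[350,250],z[220,400:402])
def blob(u0,u1,v0,v1,lo,hi):
    s=np.zeros(z.shape,bool); s[v0:v1,u0:u1]=True
    s&=(z>lo)&(z<hi); P=X[s]; r=cv2.minAreaRect(P[:,:2].astype(np.float32)); return len(P),np.round(r[0],1),np.round(r[1],1),round(r[2],1),np.median(P[:,2])
print("wedge",blob(422,500,212,260,20,45))
print("jigfloor",blob(240,352,222,294,4,14))
print("slotbar",blob(250,310,268,290,17,28))
print("setbar",blob(250,310,228,243,17,28))
cv2.imwrite("pics/crop0.png",cv2.resize(m[220:295,240:350],None,fx=7,fy=7,interpolation=cv2.INTER_CUBIC))
cv2.imwrite("pics/crop1.png",cv2.resize(m[150:260,400:530],None,fx=5,fy=5,interpolation=cv2.INTER_CUBIC))
E
```

```text
table 0.9883894196792653 9.532246605593627 1.023499826748207 [14.39530481 15.36813809]
wedge (560, array([ 558.2, -241.6]), array([120.1,  23.3]), 68.9, np.float64(30.586988132531246))
jigfloor (3092, array([514.1,  84.4]), array([225.2, 144.6]), 89.0, np.float64(8.880295909939491))
slotbar (407, array([478.4, 114.3]), array([88. , 27.6]), 89.6, np.float64(23.22735126162752))
setbar (386, array([552.7, 113.4]), array([89.2, 19.1]), 89.5, np.float64(22.771254980835977))
```

View pics/crop0.png

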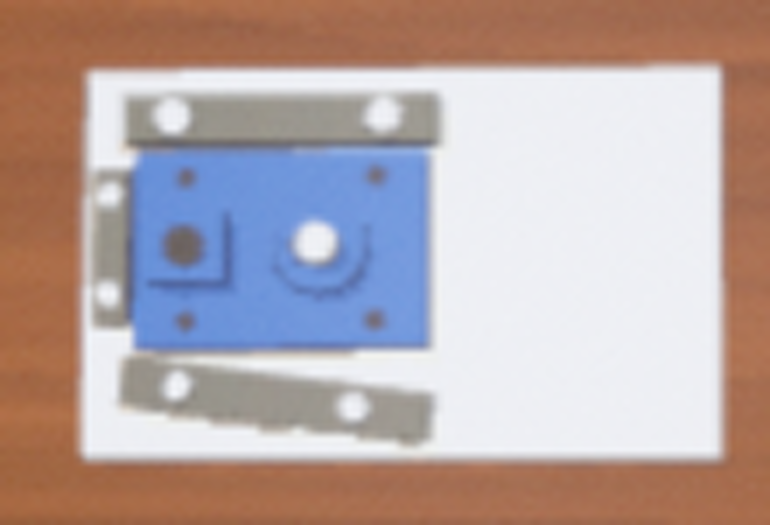

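View pics/crop1.png

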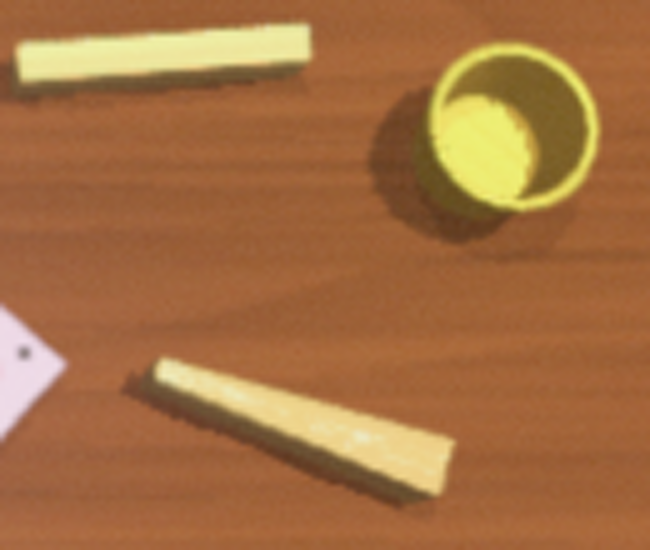

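```bash
cat >> h.py <<'E'
from scipy.optimize import minimize
W=np.array([[60,-7.75],[60,.25],[-60,15.25],[-60,-7.75]])
J=np.array([[-125,-50],[58,-50],[58,62],[-125,62]])
B=np.array([[-45,44.125],[44,33],[44,47.1],[-45,58.2]])
def proj(c,P):
    T=np.array(c["cam_to_world"]); Q=(np.asarray(P)-T[:3,3])@T[:3,:3]; Q[:,1:]*=-1
    K=np.array([[c["fx"],0,c["cx"]],[0,c["fy"],c["cy"]],[0,0,1]],float)
    return cv2.projectPoints(Q.reshape(-1,1,3),np.zeros(3),np.zeros(3),K,np.array(c["dist_coeffs"],float))[0].reshape(-1,2)
def tf(p,poly):
    a=p[2];R=np.array([[np.cos(a),-np.sin(a)],[np.sin(a),np.cos(a)]]);return poly@R.T+p[:2]
def fit(c,mask,poly,z,p0,S=4):
    ys,xs=np.where(mask);y0,y1,x0,x1=ys.min()-15,ys.max()+15,xs.min()-15,xs.max()+15
    mk=mask[y0:y1,x0:x1].astype(float)
    def cost(p):
        # subdivide for distortion not needed (small); antialias by supersampling
        q=proj(c,np.c_[tf(p,poly),np.full(len(poly),z)])-[x0,y0]
        im=np.zeros((mk.shape[0]*8,mk.shape[1]*8),np.uint8)
        cv2.fillPoly(im,[np.round((q+.5)*8*16-8).astype(np.int32)],255,shift=4)
        a=cv2.resize(im,(mk.shape[1],mk.shape[0]),interpolation=cv2.INTER_AREA)/255.
        return np.abs(a-mk).sum()
    best=None;p=np.array(p0,float)
    for k in range(3):
        s=np.array([p,p+[6,0,0],p+[0,6,0],p+[0,0,.08]])
        r=minimize(cost,p,method="Nelder-Mead",options=dict(initial_simplex=s,xatol=1e-3,fatol=1e-3,maxiter=400)); p=r.x
    return p,r.fun,mk.sum()
E
python3 - <<'E'
from h import *
c=dict(np.load("top0.npz"));X=cloud(c);z=X[...,2]
def win(u0,u1,v0,v1):
    s=np.zeros(z.shape,bool); s[v0:v1,u0:u1]=True; return s
print(fit(c,win(422,500,212,260)&(z>28),W,31,[558,-241,np.pi/2-.3]))
print(fit(c,win(422,500,212,260)&(z>28),W,31,[558,-241,np.pi/2-.2]))
b=c["image"].astype(int)
white=win(240,352,222,294)&(z>7)
print(fit(c,white,J,9,[514,90,np.pi/2]))
bar=win(250,310,268,290)&(z>20)
print(fit(c,bar,B,23,[514,110,np.pi/2]))
# gap of baseplate edge
E
```

```text
(array([ 557.68293393, -241.18195754,    1.28321514]), np.float64(55.41960784313726), np.float64(479.0))
(array([ 557.59316372, -241.42391797,    1.2825978 ]), np.float64(55.57254901960784), np.float64(479.0))
(array([520.51369353, 113.94115864,   1.56716174]), np.float64(389.3450980392157), np.float64(4728.0))
(array([521.0912645 , 114.90955615,   1.57089926]), np.float64(116.9921568627451), np.float64(395.0))
```

```bash
cat >> h.py <<'E'
def toolR(yaw,flip=1): # wedge/jig x at world angle yaw; tool y = -wedge x (flip=1)
    c,s=np.cos(yaw),np.sin(yaw)
    wx=np.array([c,s,0]);wy=np.array([-s,c,0])
    # tool x=-wy, tool y=-wx, z down : x cross y = wy x wx = -z ok
    return np.column_stack([-wy*flip,-wx*flip,[0,0,-1]])
E
python3 - <<'E'
from h import *
from workcell import *
for f in (1,-1):
  for nm,p,y in [("wedge",[565,-280,20],1.283),("wedgeh",[565,-280,120],1.283),("jig",[483,-40,40],1.57),("jigpush",[483,-60,20],1.57),("end",[483,60,40],1.57),("view",[483,30,180],1.57)]:
    q=inverse_kinematics(np.array(p,float),toolR(y,f)); print(f,nm,None if q is None else np.round(q,2))
E
```

```text
1 wedge [ 0.06  0.84  0.47  1.73 -0.54  0.71  0.53]
1 wedgeh [-0.16  0.83  0.88  1.69 -0.75  0.99  0.71]
1 jig [-0.23  0.6   0.26  2.1  -0.32  0.47  0.27]
1 jigpush [-0.15  0.64  0.2   2.1  -0.29  0.43  0.28]
1 end [-0.48  0.61  0.32  2.1  -0.39  0.49  0.13]
1 view [-0.57  0.38  0.5   2.01 -0.25  0.81  0.07]
-1 wedge [-0.21  1.08  1.01  1.74 -1.1   0.99 -2.19]
-1 wedgeh [-0.28  1.04  1.22  1.7  -1.05  1.2  -2.21]
-1 jig [-0.71  0.9   1.01  2.12 -1.13  0.82 -2.11]
-1 jigpush [-0.66  0.95  1.    2.12 -1.21  0.83 -2.01]
-1 end [ 0.61  0.98 -1.28  2.04  1.12  1.09  1.91]
-1 view [-1.    0.69  1.23  2.03 -0.79  1.01 -2.51]
```

```bash
python3 - <<'E'
from h import *
c=dict(np.load("top0.npz"));X=cloud(c)
for u,v in [(20,240),(60,240),(38,240),(65,75),(100,100),(60,130)]: print(u,v,np.round(X[v,u]))
from workcell import *
movep(np.array([483,400,200.]),toolR(1.9))
movep(np.array([483,75,110.]),toolR(1.569))
k=camera("wrist");cv2.imwrite("pics/w1.png",k["image"]);np.savez("w1.npz",**{a:np.array(b) for a,b in k.items()})
print(read_state()["time"],read_state()["eef_pos"])
E
```

```text
20 240 [538. 599. 126.]
60 240 [551. 580.  28.]
38 240 [542. 585.  92.]
65 75 [844. 506. 173.]
100 100 [819. 466. 111.]
60 130 [770. 564.  87.]
2.8 [483.53456903  76.50804472 110.20337292]
```

View pics/w1.png

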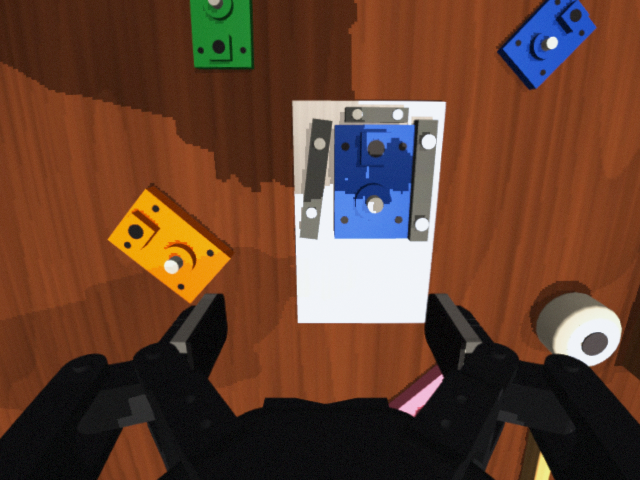

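```bash
python3 - <<'E'
from h import *
c=dict(np.load("w1.npz"));X=cloud(c);z=X[...,2];b=c["image"]
print("z table, floor, bar", np.nanmedian(z[350:400,240:300]),np.nanmedian(z[260:310,320:410]),z[180,314],z[180,426],z[180,345],)
s=np.zeros(z.shape,bool);s[90:335,285:460]=1
m=s&(z>4.5)
print("jig",fit(c,m,J,8,[520,114,1.569]))
s2=np.zeros(z.shape,bool);s2[105:250,295:340]=1;s2[:,332:]=0
m2=s2&(z>18)
print("bar",fit(c,m2,B,22,[520,114,1.569]),m2.sum())
bl=(b[...,0].astype(int)-b[...,2]>60)&s&(z>12)&(z<17)|0
s3=np.zeros(z.shape,bool);s3[110:245,325:420]=1
hsv=cv2.cvtColor(b,cv2.COLOR_BGR2HSV)
m3=s3&(hsv[...,0]>100)&(hsv[...,0]<130)&(hsv[...,1]>130)
ys,xs=np.where(m3)
P=ray(c,[[334,130],[334,180],[334,235]],22);print(P)
cv2.imwrite("pics/w1c.png",cv2.resize(b[90:335,280:460],None,fx=2.4,fy=2.4))
# left edges of plate by rows
for v in (180,200,220,235):
    r=np.where(m3[v])[0]; print(v,r.min(),r.max(), ray(c,[[r.min()-.5,v],[r.max()+.5,v]],22)[:,:2].round(1).tolist())
E
```

```text
z table, floor, bar -0.860317315316081 7.132576132965312 20.3060606157772 20.85669163951485 20.45674880089993
jig (array([522.75065045, 113.02595508,   1.57171714]), np.float64(1613.862745098039), np.float64(32311.0))
bar (array([522.87683513, 113.71737697,   1.56951449]), np.float64(125.68627450980392), np.float64(2293.0)) 2293
[[491.20985532 150.07546961  22.        ]
 [491.4658562  115.0013097   22.        ]
 [491.7885347   73.0798158   22.        ]]
180 335 411 [[491.8, 115.0], [548.1, 115.1]]
200 335 410 [[491.9, 100.2], [548.4, 100.3]]
220 334 408 [[491.3, 84.9], [548.0, 84.9]]
235 335 407 [[492.2, 73.1], [548.1, 73.1]]
```

View pics/w1c.png

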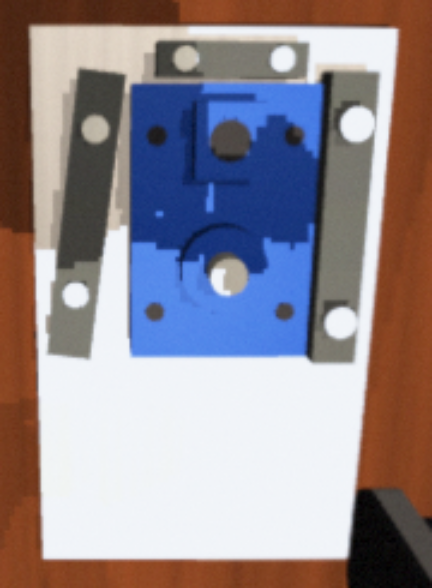

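```bash
cat >> h.py <<'E'
def snap(n):
    from workcell import camera
    k=camera("wrist");cv2.imwrite(f"pics/{n}.png",k["image"]);np.savez(f"{n}.npz",**{a:np.array(b) for a,b in k.items()})
    return k
def w2(p,x,y):
    return tf(p,np.array([[x,y]]))[0]
E
python3 - <<'E'
from h import *
from workcell import *
p=np.array([558,-241.3,1.283])
g=w2(p,-40,3.2)
movep(np.array([*g,110.]),toolR(p[2]))
wait(.1)
k=snap("w2"); X=cloud(k);z=X[...,2]
q=proj(k,np.c_[tf(p,W),np.full(4,30.)]);print(q)
lo=np.floor(q.min(0)-20).astype(int);hi=np.ceil(q.max(0)+20).astype(int)
s=np.zeros(z.shape,bool);s[max(0,lo[1]):hi[1],max(0,lo[0]):hi[0]]=1
m=s&(z>26)&(z<34)
print(fit(k,m,W,30,p),np.nanmedian(z[m]))
print(read_state()["time"],read_state()["eef_pos"],g)
E
```

```text
[[339.7017035   92.38834473]
 [327.56854755  92.34023681]
 [307.04884367 262.12232629]
 [337.46458416 262.18545407]]
(array([ 559.51021934, -242.85614242,    1.28551323]), np.float64(122.70196078431371), np.float64(3562.0)) 28.96631763768265
4.3 [ 544.15003784 -277.24166089  110.06465344] [ 543.57801553 -278.74658014]
```

View pics/w2.png

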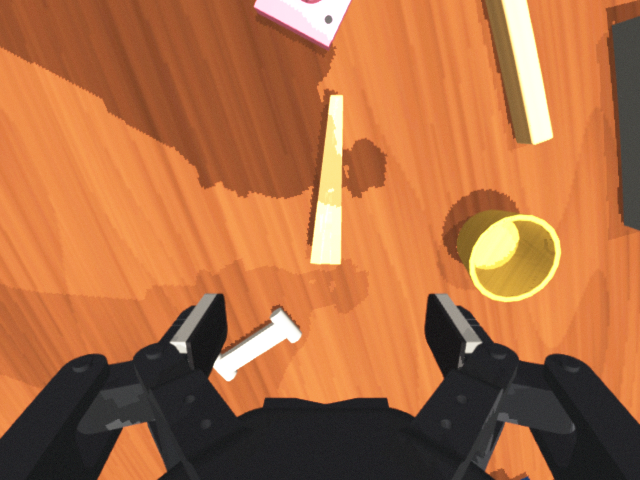

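```bash
python3 - <<'E'
from h import *
from workcell import *
p=np.array([559.5,-242.8,1.2855])
g=w2(p,-40,3.2)
f0=read_state()["ft_force"]
movel(np.array([*g,40.]),toolR(p[2]),max_speed=150)
print("g",movel(np.array([*g,4.]),toolR(p[2]),max_speed=60,guard=10))
print(g,read_state()["eef_pos"],read_state()["ft_force"]-f0)
snap("w3a")
clamp(); s=read_state();print(s["finger_gap"],s["ft_force"],s["eef_pos"])
movel(np.array([*g,75.]),toolR(p[2]),max_speed=100)
wait(.1);snap("w3")
s=read_state();print(s["finger_gap"],s["ft_force"],s["eef_pos"],s["time"])
E
```

```text
g False
[ 545.17167696 -280.28251804] [ 545.20564301 -280.42163249    4.07025338] [ 0.88340808 -1.01242347 -0.67863848]
18.233764882366927 [ 0.84559577 -0.28100621  5.71206229] [ 545.54593442 -280.50443121    4.34016552]
18.297261846664068 [ 0.2940725  -0.12406713 -0.93589475] [ 544.81322193 -280.14815909   74.3079295 ] 7.3667
```

View pics/w3.png

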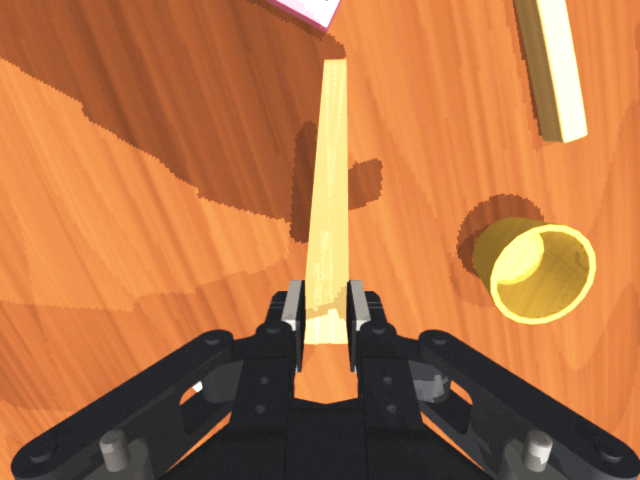

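```bash
cat >> h.py <<'E'
def fitheld(k,p,zt,x0=-20):
    # fit visible front part (x>x0) of wedge top using full poly clipped
    from workcell import read_state
    X=cloud(k);z=X[...,2]
    Wc=np.array([[60,-7.75],[60,.25],[x0,7.75-x0/8],[x0,-7.75]])
    q=proj(k,np.c_[tf(p,Wc),np.full(4,zt)])
    lo=np.floor(q.min(0)-8).astype(int);hi=np.ceil(q.max(0)+8).astype(int)
    s=np.zeros(z.shape,bool);s[max(0,lo[1]):hi[1],max(0,lo[0]):hi[0]]=1
    m=s&(abs(z-zt)<5)
    # clip by wedge: full-poly fit ignoring rows behind x0
    xs=X[...,:2]-p[:2]; along=xs@np.array([np.cos(p[2]),np.sin(p[2])])
    valid=(along>x0)|(z<zt-15)
    ys,xx=np.where(s);y0,y1,a0,a1=ys.min(),ys.max(),xx.min(),xx.max()
    rowmax=int(q[2:,1].mean()) # image bottom of clip
    mk=m[y0:rowmax,a0:a1].astype(float)
    def cost(pp):
        qq=proj(k,np.c_[tf(pp,W),np.full(4,zt)])-[a0,y0]
        im=np.zeros((mk.shape[0]*8,mk.shape[1]*8),np.uint8)
        cv2.fillPoly(im,[np.round((qq+.5)*128-8).astype(np.int32)],255,shift=4)
        a=cv2.resize(im,(mk.shape[1],mk.shape[0]),interpolation=cv2.INTER_AREA)/255.
        return np.abs(a-mk).sum()
    pp=np.array(p,float)
    for _ in range(3):
        r=minimize(cost,pp,method="Nelder-Mead",options=dict(initial_simplex=np.array([pp,pp+[4,0,0],pp+[0,4,0],pp+[0,0,.05]]),xatol=1e-3,fatol=1e-3,maxiter=400));pp=r.x
    return pp,r.fun,mk.sum(),np.median(z[m])
def intool(p,pos,R):
    # wedge pose relative to tool in tool-aligned wedge frame: x along -tooly, y along -toolx
    d=np.array([p[0]-pos[0],p[1]-pos[1],0]); wx=-R[:,1];wy=-R[:,0]
    return d@wx,d@wy,p[2]-np.arctan2(wx[1],wx[0])
E
python3 - <<'E'
from h import *
from workcell import *
k=dict(np.load("w3.npz"));s=read_state()
pos=np.array(s["eef_pos"]);R=np.array(s["tool_rot"])
for zt in (98,100):
    r=fitheld(k,[559.5,-242.8,1.2855],zt);print(r,intool(r[0],pos,R))
E
```

```text
(array([ 558.78166774, -243.00540879,    1.31255963]), np.float64(130.04313725490198), np.float64(6391.0), np.float64(98.71130545838918)) (np.float64(39.57268228348658), np.float64(-2.9502868804275244), np.float64(0.027059824746027417))
(array([ 558.57689208, -243.35431893,    1.31135889]), np.float64(123.34117647058824), np.float64(6475.0), np.float64(98.71204407314727)) (np.float64(39.18024323201985), np.float64(-2.8519866263429674), np.float64(0.02585907658083908))
```

```bash
cat >> h.py <<'E'
JIG=np.array([522.8,113.4,1.570]); REL=[39.4,-2.9,.0265]
def tcp_for(xc,yc,rel=REL,jig=JIG):
    """TCP xy, tool yaw so wedge centre is at jig (xc,yc), parallel"""
    c=w2(jig,xc,yc); ty=jig[2]-rel[2]
    return w2([c[0],c[1],ty],-rel[0],-rel[1]),ty
E
python3 - <<'E'
from h import *
from workcell import *
xy,ty=tcp_for(-107,41.5)
print(xy,ty)
movel(np.array([*xy,75.]),toolR(ty),max_speed=170)
movel(np.array([*xy,48.]),toolR(ty),max_speed=80)
wait(.15);k=snap("w4");s=read_state()
print(s["time"],s["eef_pos"],s["finger_gap"])
r=fitheld(k,[*w2(JIG,-107,41.5),JIG[2]],73.7);print(r,intool(r[0],s["eef_pos"],np.array(s["tool_rot"])))
cv2.imwrite("pics/w4c.png",cv2.resize(k["image"][60:320,200:460],None,fx=2.2,fy=2.2))
E
```

```text
[477.24054479 -32.87309165] 1.5435
9.7167 [477.50427932 -32.87249864  48.37392232] 18.188805003838233
(array([481.40393837,   5.76328047,   1.57071324]), np.float64(129.1450980392157), np.float64(6475.0), np.float64(72.88415018501588)) (np.float64(38.72782514995844), np.float64(-2.8436424540614937), np.float64(0.027215237051452235))
```

View pics/w4.png

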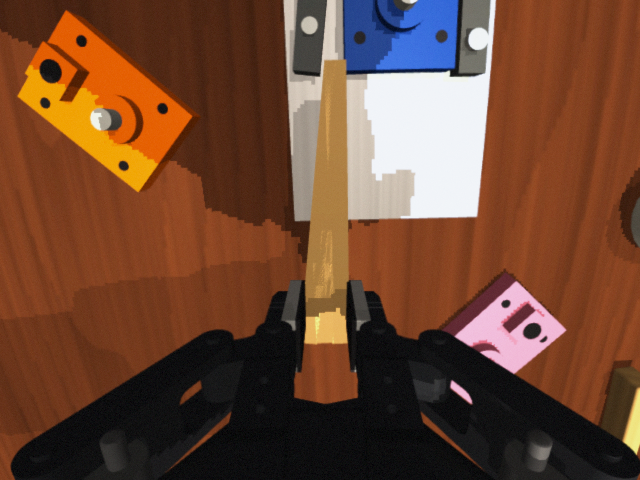

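```bash
python3 - <<'E'
from h import *
k=dict(np.load("w4.npz"))
print("plate",ray(k,[[344,70],[345,30]],22)); print("bar",ray(k,[[321,74],[326,30]],22))
print("floor corners",ray(k,[[295,220],[477,216]],8))
print("tip",ray(k,[[324.5,61],[347,61]],73))
print("pred bar corner", w2(JIG,-45,44.1),w2(JIG,0,38.5),"plate",w2(JIG,-42,31.3))
E
python3 - <<'E'
import cv2
i=cv2.imread("pics/w4.png")
cv2.imwrite("pics/w4d.png",cv2.resize(i[0:110,280:380],None,fx=5,fy=5,interpolation=cv2.INTER_NEAREST))
E
```

```text
plate [[491.27481697  69.95093323  22.        ]
 [492.03711948  88.40333464  22.        ]]
bar [[479.60162814  68.36228356  22.        ]
 [482.67958429  88.63758713  22.        ]]
floor corners [[461.16622199 -11.37845467   8.        ]
 [572.62699067 -11.83909172   8.        ]]
tip [[481.35383883  65.53317394  73.        ]
 [489.58780364  65.32406314  73.        ]]
pred bar corner [478.66417928  68.43513228] [484.30001221 113.43065858] plate [491.4665642   71.42493834]
```

View pics/w4d.png

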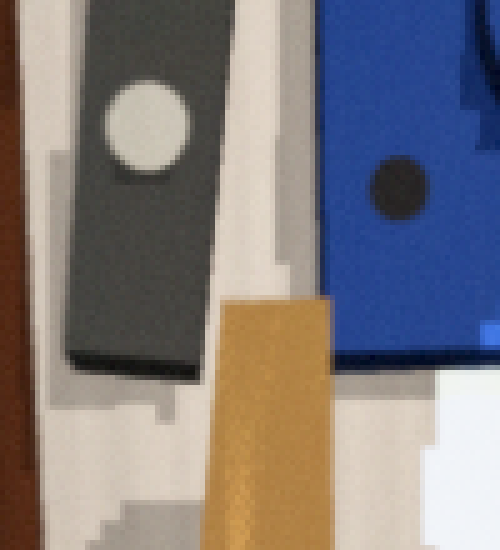

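```bash
python3 - <<'E'
from h import *
from workcell import *
xy,ty=tcp_for(-107,41.5)
g=movel(np.array([*xy,20.]),toolR(ty),max_speed=60,guard=12)
g2=movel(np.array([*xy,12.3]),toolR(ty),max_speed=25,guard=6)
s=read_state();print(g,g2,s["time"],s["eef_pos"],s["ft_force"])
xy,ty=tcp_for(-88,40.6)
g=movel(np.array([*xy,s["eef_pos"][2]+.2]),toolR(ty),max_speed=25,guard=8)
s=read_state();print(g,s["time"],s["eef_pos"],xy,s["ft_force"],s["finger_gap"])
snap("w5")
E
```

```text
False False 10.7917 [477.26677609 -32.82904882  12.268036  ] [ 0.20697857  1.56234389 -0.56279537]
False 11.7 [478.13426515 -13.98885739  12.47968842] [478.15567471 -13.87381436] [-0.27981298  0.95894483 -0.02272872] 18.18146886575221
```

View pics/w5.png

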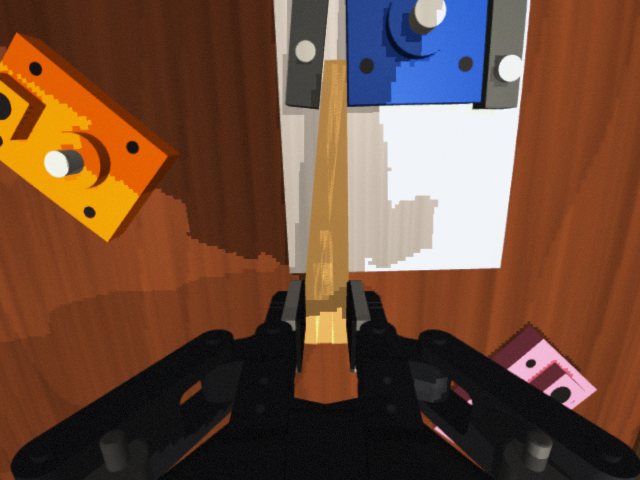

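```bash
python3 - <<'E'
from h import *
from workcell import *
p=np.array(read_state()["eef_pos"])
k=dict(np.load("w5.npz"));print("orange corner",ray(k,[[175,155],[107,242]],14)[:,:2],"pink",ray(k,[[430,430]],14)[:,:2])
g=movel(p+[0,0,-2.0],None,max_speed=15,guard=5)
s=read_state();print(g,s["eef_pos"],s["ft_force"])
open_gripper()
s=read_state();print(s["time"],s["finger_gap"])
xy=w2(JIG,-88-60-11-22,42.0)   # back
q=np.array(s["eef_pos"])
movel(np.array([q[0],xy[1],16.]),None,max_speed=100)
snap("w6")
clamp()
movel(np.array([*xy,16.]),toolR(JIG[2]),max_speed=100)
s=read_state();print(s["time"],s["finger_gap"],s["eef_pos"],s["ft_force"])
wait(.1);snap("w7")
E
```

```text
orange corner [[412.04120766  51.13134595]
 [370.52368748   9.89977021]] pink [[ 540.68999578 -115.69559794]]
True [478.72664007 -15.03750214  11.46509276] [-2.0905265   1.53045248 17.68365044]
12.6167 85.42029423747374
14.3667 -0.5997213670081388 [480.80739918 -67.59737005  15.98606648] [ 0.04528714 -0.30509262  0.5469725 ]
```

View pics/w7.png

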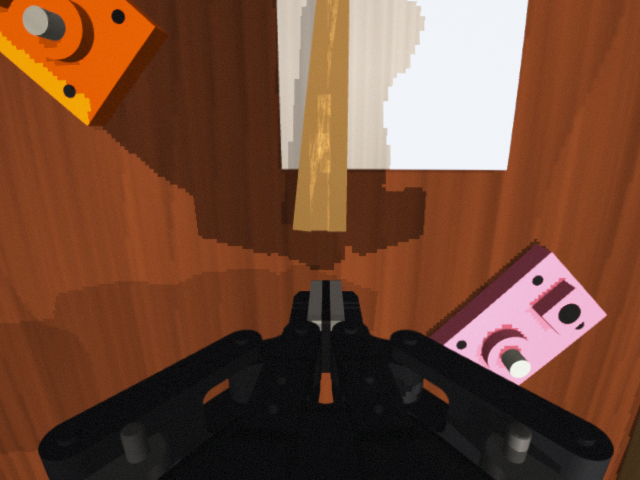

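```bash
python3 - <<'E'
from h import *
from workcell import *
f0=np.array(read_state()["ft_force"])
y=43.5
movel(np.array([*w2(JIG,-181,y),15.]),toolR(JIG[2]),max_speed=40)
def go(x,v,gd):
    g=movel(np.array([*w2(JIG,x,y),15.]),toolR(JIG[2]),max_speed=v,guard=gd)
    s=read_state();print(g,round(s["time"],2),np.round(s["eef_pos"],2),"jx",round(s["eef_pos"][1]-JIG[1],2),np.round(np.array(s["ft_force"])-f0,2))
    return g
go(-162,40,6)
g=go(-132,12,8)
if not g: g=go(-85,8,11)
E
```

```text
False 15.39 [479.16 -48.53  15.01] jx -161.93 [ 0.23  0.84 -0.3 ]
False 18.04 [479.19 -18.6   15.  ] jx -132.0 [ 1.44 -3.36  0.64]
True 20.3 [480.2   -7.91  15.21] jx -121.31 [ 2.27 -3.03  1.21]
```

```bash
python3 - <<'E'
from h import *
from workcell import *
snap("w8")
s=read_state();print(s["time"],s["ft_force"],s["eef_pos"])
y=43.5
g=movel(np.array([*w2(JIG,-119.3,y),15.]),toolR(JIG[2]),max_speed=3,guard=9)
s=read_state();print(g,s["time"],s["ft_force"],s["eef_pos"])
wait(.1);s=read_state();print(g,s["time"],s["ft_force"],s["eef_pos"])
E
```

```text
20.35 [ 1.67353309 -1.70916182  1.3970647 ] [480.17515522  -7.91121399  15.18903976]
True 20.9583 [ 1.96719146 -1.63649815  2.07736447] [480.20382619  -7.89637575  15.17924733]
True 21.0583 [ 1.531984   -3.15402854  2.65793187] [480.16518869  -7.87836646  15.1299709 ]
```

View pics/w8.png

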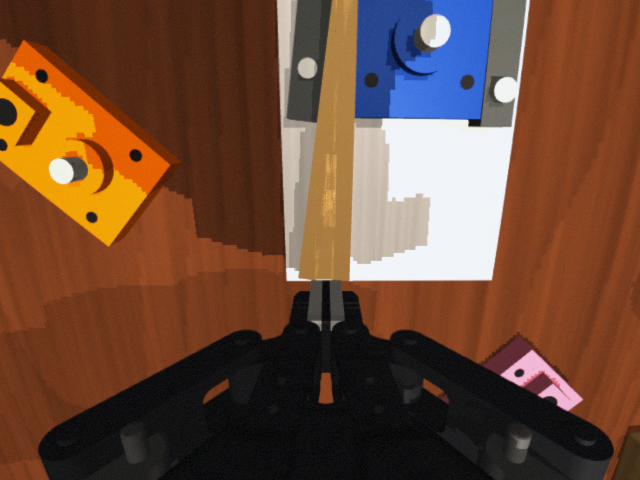

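```bash
python3 - <<'E'
from h import *
from workcell import *
y=43.5
def to(x,v,gd):
    return movel(np.array([*w2(JIG,x,y),15.]),toolR(JIG[2]),max_speed=v,guard=gd)
to(-122.8,10,30); wait(.15)
f=np.mean([read_state()["ft_force"] for _ in range(3)],0); print("free",f)
x=-121.6
for i in range(30):
    g=to(x,4,14)
    s=read_state();F=s["ft_force"][1]-f[1]
    print(round(x,2),g,round(s["time"],2),round(F,2),round(s["eef_pos"][1]-JIG[1],2))
    if g or F<-14 or s["time"]>35: break
    x+=.15
wait(.1);s=read_state();print(s["ft_force"]-f,s["eef_pos"][1]-JIG[1],s["time"])
E
```

```text
free [-0.05063535  0.23099676 -0.61864688]
-121.6 False 21.98 -0.26 -121.55
-121.45 False 22.23 -0.38 -121.47
-121.3 False 22.48 -0.39 -121.29
-121.15 False 22.73 -0.22 -121.15
-121.0 False 22.98 -2.43 -120.98
-120.85 False 23.23 -1.26 -120.86
-120.7 False 23.48 -1.37 -120.67
-120.55 False 23.73 -2.56 -120.53
-120.4 False 23.98 -1.81 -120.38
-120.25 False 24.23 -2.53 -120.27
-120.1 False 24.48 -2.97 -120.11
-119.95 False 24.73 -3.72 -119.98
-119.8 False 24.98 -4.18 -119.82
-119.65 False 25.23 -5.75 -119.71
-119.5 False 25.48 -4.99 -119.59
-119.35 False 25.73 -5.02 -119.49
-119.2 False 25.98 -6.29 -119.36
-119.05 False 26.23 -5.6 -119.27
-118.9 False 26.48 -5.64 -119.13
-118.75 False 26.73 -7.16 -119.03
-118.6 False 26.98 -6.67 -118.92
-118.45 False 27.23 -7.53 -118.78
-118.3 False 27.48 -7.29 -118.61
-118.15 False 27.73 -6.53 -118.5
-118.0 False 27.98 -7.69 -118.37
-117.85 False 28.23 -7.26 -118.26
-117.7 False 28.48 -6.75 -118.19
-117.55 False 28.73 -8.18 -118.04
-117.4 False 28.98 -7.96 -117.92
-117.25 False 29.23 -7.87 -117.8
[ 1.79351818 -8.58555832  3.44436176] -117.81223934233775 29.3333
```

```bash
python3 - <<'E'
from h import *
k=snap("w9")
cv2.imwrite("pics/w9c.png",cv2.resize(k["image"][0:300,260:540],None,fx=2,fy=2,interpolation=cv2.INTER_CUBIC))
from workcell import camera
c=camera("top");cv2.imwrite("pics/t9.png",cv2.resize(c["image"][215:300,235:355],None,fx=6,fy=6,interpolation=cv2.INTER_CUBIC))
E
```

```text
(no output)
```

View pics/w9c.png

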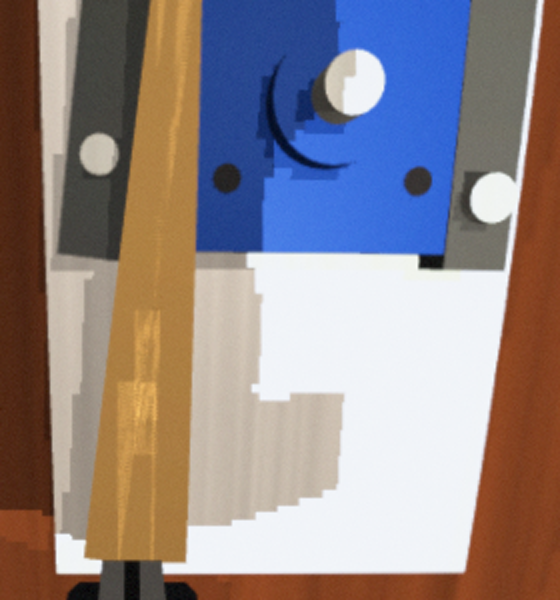

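View pics/t9.png

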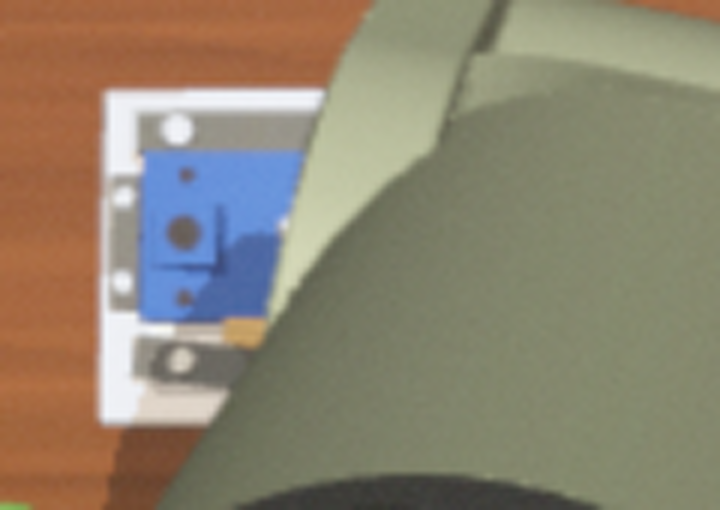

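```bash
python3 - <<'E'
from h import *
from workcell import *
y=43.5; f=np.array([-.05,.23,-.62])
def to(x,v,gd):
    return movel(np.array([*w2(JIG,x,y),15.]),toolR(JIG[2]),max_speed=v,guard=gd)
x=-116.9
for i in range(30):
    g=to(x,5,9)
    s=read_state();F=s["ft_force"]-f
    print(round(x,2),g,round(s["time"],2),np.round(F,1),round(s["eef_pos"][1]-JIG[1],2))
    if F[1]<-13.5 or s["time"]>36: break
    x+=.4
E
```

```text
-116.9 False 29.68 [ 2.3 -9.2  2. ] -117.54
-116.5 False 29.93 [ 2.1 -9.8  2.8] -117.24
-116.1 False 30.18 [ 1.9 -9.9  2.3] -116.97
-115.7 False 30.43 [  3.3 -10.3   3.5] -116.67
-115.3 False 30.68 [  3.3 -13.3   3.4] -116.45
-114.9 False 30.93 [  4.  -13.3   3.1] -116.21
-114.5 False 31.18 [  2.7 -15.5   2.8] -115.99
```

```bash
python3 - <<'E'
from h import *
from workcell import *
k=snap("w10");s=read_state();print(s["ft_force"],s["eef_pos"],s["time"])
for n,p in (("w8",[481.5,66,1.57]),("w9",[482.,67,1.57]),("w10",[482.,68,1.57])):
    k=dict(np.load(n+".npz"));X=cloud(k);z=X[...,2]
    sl=np.zeros(z.shape,bool);sl[0:275 if n=="w8" else 300,290:365]=1
    m=sl&(abs(z-37)<3.5)
    ys,xs=np.where(m);print(n,ys.max())
    # blunt edge location
    b=ys.max();r=xs[ys==b];print(r.min(),r.max(),ray(k,[[r.mean(),b+.5]],38)[0])
cv2.imwrite("pics/w10c.png",cv2.resize(dict(np.load("w10.npz"))["image"][0:300,260:540],None,fx=2,fy=2,interpolation=cv2.INTER_CUBIC))
E
```

```text
[  2.60223831 -14.32292165   2.69156714] [479.78814582  -2.61820465  15.21010211] 31.2333
w8 274
299 349 [481.08025684   5.16663045  38.        ]
w9 291
343 348 [4.90021750e+02 3.90036056e-01 3.80000000e+01]
w10 291
304 352 [482.40255678   2.18762432  38.        ]
```

View pics/w10c.png

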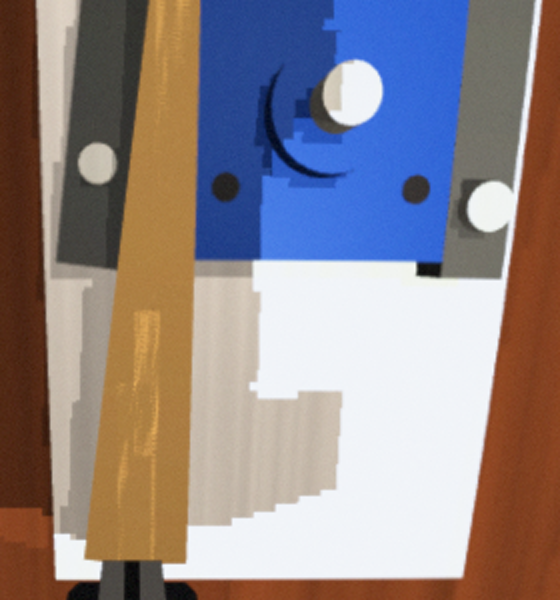

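```bash
python3 - <<'E'
from h import *
for n in ("w1","w5","w8","w9","w10"):
    k=dict(np.load(n+".npz"));b=k["image"]
    v=210 if n=="w1" else (60 if n!="w8" else 80)
    h=cv2.cvtColor(b,cv2.COLOR_BGR2HSV)
    blue=(h[v,:,0]>100)&(h[v,:,0]<130)&(h[v,:,1]>130)
    xs=np.where(blue)[0];xs=xs[(xs>300)&(xs<520)]
    # last contiguous
    print(n,v,xs.min(),xs.max(),ray(k,[[xs.min()-.5,v],[xs.max()+.5,v]],22)[:,:2].round(2).tolist(),b[v,xs.max()-2:xs.max()+8].tolist())
    # yaw of plate: left edge at two rows
E
python3 - <<'E'
import cv2
i=cv2.imread("pics/w10.png");cv2.imwrite("pics/z10.png",cv2.resize(i[0:145,310:520],None,fx=3.8,fy=3.8,interpolation=cv2.INTER_NEAREST))
i=cv2.imread("pics/w8.png");cv2.imwrite("pics/z8.png",cv2.resize(i[0:145,310:520],None,fx=3.8,fy=3.8,interpolation=cv2.INTER_NEAREST))
E
```

```text
w1 210 335 409 [[492.01, 92.62], [548.19, 92.69]] [[227, 125, 75], [204, 107, 65], [94, 52, 34], [34, 31, 29], [42, 48, 46], [79, 86, 85], [110, 119, 122], [116, 122, 125], [112, 120, 122], [111, 121, 125]]
w5 60 348 484 [[491.41, 87.25], [547.75, 86.51]] [[208, 99, 50], [161, 76, 43], [52, 29, 24], [21, 20, 23], [20, 23, 22], [22, 22, 25], [33, 36, 36], [72, 79, 80], [101, 113, 113], [106, 117, 118]]
w8 80 356 484 [[494.53, 86.3], [549.3, 86.9]] [[216, 103, 50], [209, 102, 52], [147, 72, 43], [92, 85, 80], [100, 107, 109], [108, 114, 118], [108, 115, 117], [108, 115, 118], [102, 107, 110], [68, 73, 76]]
w9 60 360 488 [[495.2, 97.58], [549.26, 98.35]] [[213, 98, 49], [214, 103, 52], [195, 96, 50], [143, 89, 70], [101, 103, 100], [103, 110, 112], [103, 111, 113], [104, 110, 113], [105, 116, 115], [99, 107, 107]]
w10 60 360 488 [[495.58, 99.38], [549.66, 100.1]] [[213, 101, 48], [209, 102, 48], [179, 100, 69], [110, 105, 102], [101, 110, 110], [103, 112, 113], [104, 116, 116], [101, 110, 111], [106, 114, 115], [103, 113, 113]]
```

View pics/z10.png

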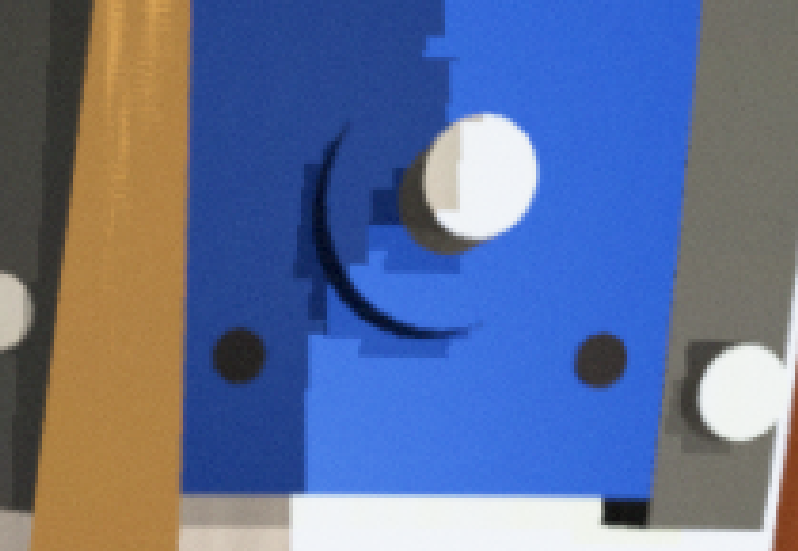

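View pics/z8.png

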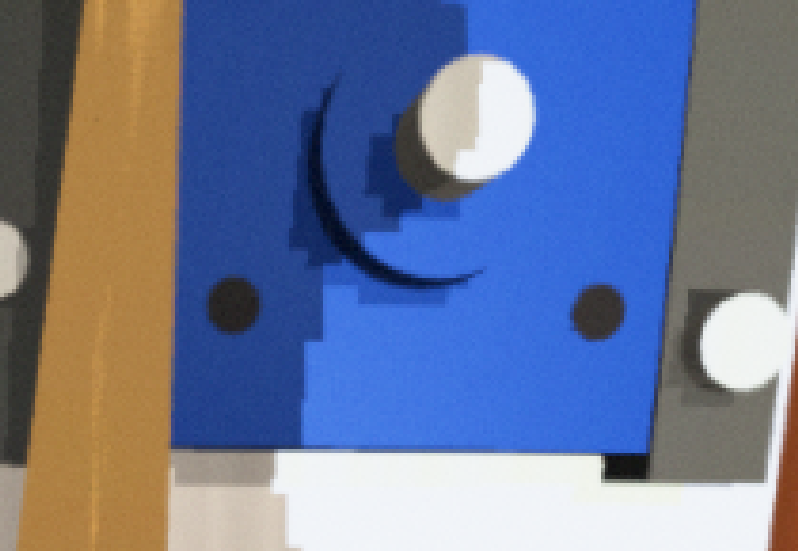

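```bash
python3 - <<'E'
from h import *
from workcell import *
y=43.5
def to(x,v,gd):
    return movel(np.array([*w2(JIG,x,y),15.]),toolR(JIG[2]),max_speed=v,guard=gd)
to(-118.2,10,40); wait(.2)
f=np.mean([read_state()["ft_force"] for _ in range(3)],0);print("free",f)
snap("w11")
for x in np.arange(-116.9,-112,.3):
    g=to(x,5,15)
    s=read_state();F=s["ft_force"]-f
    print(round(x,2),g,round(s["time"],2),np.round(F,1),round(s["eef_pos"][1]-JIG[1],2))
    if F[1]<-14 or s["time"]>42: break
E
```

```text
free [-0.14939904 -0.7334553   0.23610034]
-116.9 False 32.41 [-0.4  0.5 -0.8] -116.87
-116.6 False 32.66 [0.6 0.  1.2] -116.66
-116.3 False 32.91 [ 0.9 -1.8 -0.1] -116.39
-116.0 False 33.16 [ 0.3 -3.3  0.1] -116.1
-115.7 False 33.41 [ 0.4 -4.5  0.7] -115.9
-115.4 False 33.66 [ 0.6 -6.   1. ] -115.77
-115.1 False 33.91 [ 0.1 -8.   1. ] -115.67
-114.8 False 34.16 [ 0.1 -8.5  1.9] -115.6
-114.5 False 34.41 [  0.5 -10.    1.6] -115.49
-114.2 False 34.66 [ -0.2 -10.4   1.8] -115.41
-113.9 False 34.91 [  0.1 -13.1   2.2] -115.34
-113.6 False 35.16 [  0.7 -13.4   1.4] -115.26
-113.3 False 35.41 [ -0.  -15.7   2.4] -115.19
```

```bash
python3 - <<'E'
from h import *
from workcell import *
xy=w2(JIG,-150,43.5)
movel(np.array([*xy,15.]),None,max_speed=60)
movel(np.array([*xy,90.]),None,max_speed=120)
wait(.2);k=snap("w12");X=cloud(k);z=X[...,2]
s=read_state();print(s["time"],s["eef_pos"],s["ft_force"])
movep(np.array([480,-100,200.]),toolR(JIG[2]))
k=camera("scene");cv2.imwrite("pics/s12.png",k["image"]); print(read_state()["time"])
E
```

```text
37.1917 [478.90436904 -36.63734715  89.49563789] [ 0.56934005  0.12891913 -0.35557168]
37.8167
```

View pics/w12.png

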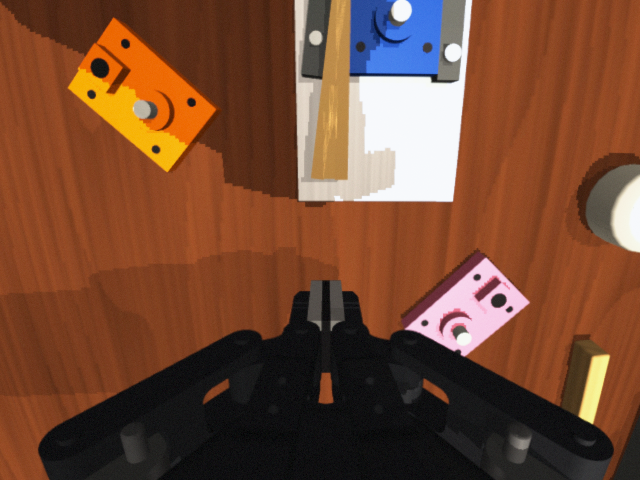

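View pics/s12.png

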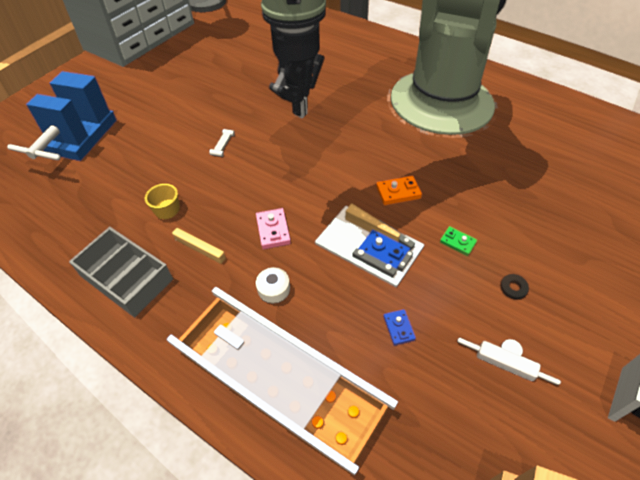

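The wedge sits alone in the slot at pixel (335,100), with its blunt end at row 180. The plate is against the set bar, and the bystanders are where they started.

```bash
python3 -c "
from workcell import *
finish_job();print(read_state()['time'])"
```

```text
the job is handed in; nothing more can be done
the job is handed in; nothing more can be done
```

I picked up the wedge and laid it flat in the slot, thin end first and flat side to the baseplate. I then released it and pushed its blunt end with closed fingers until it took about 15.7 N. I handed the job in just after 37.8 s on the robot's clock.

**Lock:** On the last push the force rose from about 4.5 to 15.7 N over roughly 0.7 mm at the fingertips. From the fingertip position, the wedge's thin end is at about jig x = +15 mm, inside the 0–42 mm range. In the wrist picture taken during the push, the baseplate touches the set bar with no gap.

**After release:** The last pictures show the wedge staying in the slot with the gripper clear. I saw no movement of the other things on the counter when comparing the scene pictures by eye.

**What disagreed:**
- **Slower climb on the first push:** the force rose over about 5 mm, with a plateau near 8 N, instead of about 15 N within 1 mm. I backed off and pushed again. The force then rose steeply, with about 0.8 mm of extra travel at the fingertips.
- **Early guard stops:** the force guard tripped twice around jig x = -121 mm (fingertip position) while the readings afterwards were only about 2–3 N.
- **Camera mismatch:** the top and wrist cameras differed by about 2 mm. I used the wrist camera.
- **Bruising not checked:** I could not measure the force on the baseplate itself. The highest push I read was 15.7 N.

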